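# Rock a twisted cabinet door on the flat plate and wedge up its high corner

### The job

The small maroon cabinet door on the steel plate is twisted: one corner does not touch the plate. Press gently on its corners, without sliding the door about, to find the one that rocks; then slide the thin end of the yellow wedge in from outside under that corner until it just bears, without lifting the door. Let go of the wedge, press down on that corner once more to prove that the door no longer rocks, and leave everything lying there, the other things on the bench undisturbed.

Things in the scene. Friction and masses are not known exactly. Their poses are not given: they have to be found in the camera images.
- plate: Flat steel plate fixed on the bench, 340 (x) by 500 (y) by 20 thick; origin at the centre of its underside, so its top is at z = 20 mm. Door and wedge lie on it. The door's high corner stands 4.5 to 7 mm above it; pressed at the middle of that cap's top with 1.5 to 4 N the door tips down there by 0.05 rad or more till it touches; let go, it tips back. The other three corners do not give.
- door: Loose square cabinet door, 140 by 140, 24 high, 0.5 to 0.8 kg: maroon, with a black 28 mm square cap at each corner, cap centres at x, y = +-56 mm. Origin at the centre of its underside, axes along its sides, z up. Looks the same in all quarter turns. Lies level on three caps' flat undersides; the fourth (unknown which; tops all level) is clear of the plate. Rails between caps: underside 9 mm up.
- wedge: Yellow plastic wedge, loose, 80 g, flat on the plate. Origin on its underside below the middle of its upright grip block (20 by 20, top at z = 45 mm). From the block the 26 mm wide wedge points along its +x: 9.6 mm high at x = 10 mm, sloping evenly to 2.5 mm at its thin end, x = 54 mm.
- wedge_tip (a point): Middle of the wedge's thin end, on its underside, 54 mm along +x of the wedge from its origin.
- screwdriver: Bystander: screwdriver lying loose on the bench, left of the plate.
- offcut: Bystander: loose maroon channel offcut, 160 by 30 by 25, on the bench left of the plate.
- screw_tin: Bystander: open blue tin, 110 by 90 by 50, loose on the bench right of the plate.
There are look-alikes about, which are no part of the job. What is meant by the door is not turquoise, and is the larger of those in its own colour.

How it is judged:
By the outcome, as a careful person would: the job done as asked, in the order asked, and still so for the second after the job is handed in, with the robot touching nothing.
It also fails if it takes over 72 s, if anything falls off the work surface, if the arm or the gripper's body presses on something with over 40 N, if the wrist force passes 120 N, or if a joint passes its speed limit or range.

### The arm

A 6-joint arm with a two-finger parallel gripper is mounted at the origin on the work surface. World frame = base frame: x ahead of the robot, y to its left, z up, the work surface at z = 0. Lengths are in m, angles in rad, forces in N, time in s.
With the tool pointing down it reaches from about 0.3 to 0.875 m from the base axis. Payload 6.4 kg.
Tool frame: the origin (TCP) lies midway between the tips of the shut fingers; the grasp point (between the pads) lies 19 mm behind it (ctrl.tcp_to_grasp is the distance from the TCP to the grasp point, in m); z points along the fingers, y is the direction in which the jaws open and shut (so a half turn about z gives the same grasp; the last joint's range is limited). The gripper opens to 85 mm and grips with 20 to 120 N. Pads are 22 mm wide; open, the fingers measure 114 mm over their backs; the gripper's body (76 mm by 85 mm) begins 54 mm behind the grasp point. The pads swing forward as they close: fully open they stand 13 mm farther back than shut.
Start: joints at [-1.522, 0.181, 1.607, -0, 1.354, -0.206], TCP at [0.145, -0.556, 0.231] pointing down, gripper open.
Joint ranges: [-2.99, 2.99], [-0.89, 2.07], [0.3, 2.58], [-1.14, 4.28], [0, 2.63], [-3.12, 3.12]. Speed limits (rad/s): [2.57, 2.57, 3.01, 3.14, 3.14, 3.14].

### API

Orientations are given as a unit quaternion [w, x, y, z].
In Python, from bench import monitor, imaging, order, spotter, ctrl gives the robot as it stands.
- The arm moves only by the shell command python3 -m pendant 'ROWS'. ROWS is JSON, a list that holds one entry, the list of rows, each a list of 5 numbers: the shift along the world's x, y, z in mm, then the turn about the world's z in degrees, then the finger opening in mm, from 0 to 85.4. A call has 1 to 8 rows; each row shifts and turns the commanded pose from where the row before left it; what a row does not reach is not made up. A row lasts 1/8 s, in which the tool goes at most 62.5 mm and 10.7 degrees, less where a joint would pass 70% of its speed; a pose out of reach is approached as far as the arm can. A call with a gripper value outside its range is refused whole. The fingers move at their own pace and stop on an object; the grip force is fixed at half the most. Time passes only in rows, so rows that do not move let the fingers close. It gives the time, the measured TCP pose, the force and the opening at its end, in the units of the state.
- monitor.get_obs(): the state, without advancing time (a new reading comes with each control period).
- imaging.camera(name): name is "scene" or "top"; returns a dict with "img" (400x640x3 uint8, red, green, blue), "vfov" (degrees; the focal length in pixels is half the picture's height over the tangent of half this angle, whatever the lens; pixels are square), "cx", "cy" (the principal point, pixels), "origin" and "orientation" of the camera in the world. Camera axes: x right, y down, z forward; pixel columns grow to the right and rows downward; lengths in m; the calibration is good to about 2 mm. A picture is of the moment at which its call begins. There is no depth.
- order.hand_in(): hands the job in, once; it reports no verdict.
Trained networks look in the newest picture that a camera, given by its name, has taken for a name from the list of things; names that differ only in an ending like _2 or _b are one class to them, and where a whole thing is asked for, a point or a joint stands for the part that bears it (a point fixed in the world has none). Each returns a list of dicts, best first, with "confidence" (0 to 1); they miss things now and then, are a little off and sometimes report something else, mostly with a low value. They report only what shows in the picture. A call takes as long as a camera call. They do not tell look-alikes from the thing itself.
- spotter.recognise(camera, thing): "at" ([x, y, z] in m, in the coordinates of the camera as it stood for that picture, good to about 4 mm: the middle of the surface that is visible of it).
- spotter.tip_of(camera, thing): "at" ([x, y, z] in m, in the coordinates of the camera as it stood for that picture, good to about 4 mm: a listed point, or the origin of a listed thing).
The state is a dict: "time_s": time; "q": joint angles; "dq": joint speeds; "joint_efforts": joint torques, N m; "eef_pos": TCP position; "eef_rot": TCP orientation; "wrist_force": force on the tool from outside, world axes, zero at the start; "torque": the same for the moment, N m; "opening": opening from 0.0 (shut) to 1.0 (fully open).
Only numpy, scipy, OpenCV 4.12 (cv2) and the standard library are available. Lean on these libraries where they do the work, as an engineer would, in place of code of your own. Each camera call takes 0.05 s, during which the arm holds its last target. There are 200 camera calls.

## Working session

There is one attempt and no reset: what is moved stays moved. The work goes in short steps, Python scripts to look and compute and a shell command to move; the robot and the scene stay as the last step left them, time stands still between calls to the robot, and variables do not carry over. Pictures are saved under pics/ and viewed, about 8 in all and at most 12, crops included, and the job is handed in when it is done.

```bash
mkdir -p pics; ls; cat > h.py <<'E'
import numpy as np, cv2
from scipy.spatial.transform import Rotation as R
from bench import monitor, imaging, order, spotter, ctrl
def Rm(q): return R.from_quat([q[1],q[2],q[3],q[0]]).as_matrix()
def cam(n,f=None):
    c=imaging.camera(n)
    if f: cv2.imwrite('pics/'+f,c['img'][:,:,::-1])
    return c
def w(c,p): return np.array(c['origin'])+Rm(c['orientation'])@np.array(p)
def pix2w(c,u,v,z):
    f=200/np.tan(np.radians(c['vfov'])/2)
    d=Rm(c['orientation'])@np.array([(u-c['cx'])/f,(v-c['cy'])/f,1]); o=np.array(c['origin'])
    return o+d*(z-o[2])/d[2]
def w2pix(c,p):
    f=200/np.tan(np.radians(c['vfov'])/2)
    q=Rm(c['orientation']).T@(np.array(p)-np.array(c['origin']))
    return np.array([c['cx']+f*q[0]/q[2],c['cy']+f*q[1]/q[2]])
E
python3 - <<'E'
from h import *
print(monitor.get_obs())
for n in ('top','scene'):
    c=cam(n,n+'1.png'); print(n,c['origin'],c['vfov'],c['cx'],c['cy'],c['orientation'])
    for t in ('door','wedge','plate'):
        for k in (spotter.recognise,spotter.tip_of):
            print(t,k.__name__,[(w(c,d['at']).round(3).tolist(),round(d['confidence'],2)) for d in k(n,t)])
    print('tip',[(w(c,d['at']).round(3).tolist(),round(d['confidence'],2)) for d in spotter.tip_of(n,'wedge_tip')])
E
```

```text
pics
{'time_s': 0.0, 'q': array([-1.52229091e+00,  1.81520417e-01,  1.60802418e+00, -5.14328689e-06,
        1.35382460e+00, -2.06269003e-01]), 'dq': array([ 0.00130494, -0.00063489, -0.0006566 , -0.00061797, -0.00085226,
        0.00160424]), 'joint_efforts': array([-1.33171612e-03, -4.44873726e+01, -3.51338446e+01, -3.38167310e-04,
        9.09426453e-03, -1.48156943e-05]), 'eef_pos': array([ 0.14492011, -0.55585194,  0.23038795]), 'eef_rot': array([-8.85703579e-04,  9.91896754e-01,  1.27043462e-01,  6.74924692e-05]), 'wrist_force': array([-0.71544972,  0.69943655, -1.13857607]), 'torque': array([ 0.01021433, -0.03691541, -0.0371698 ]), 'opening': 0.9989151796249188}
top [0.48681253 0.01675226 1.09956986] 52.784141947844574 312.6444531494645 201.00489372744653 [ 0.03272881 -0.70195223  0.71095742 -0.02704532]
door call [([0.306, 0.331, 0.022], 0.97), ([0.837, -0.124, 0.014], 0.95), ([0.564, 0.049, 0.042], 0.79)]
door call [([0.837, -0.123, -0.001], 0.89), ([0.307, 0.333, 0.0], 0.85), ([0.565, 0.052, 0.019], 0.74), ([0.614, -0.442, 0.0], 0.5), ([0.536, 0.405, 0.001], 0.43)]
wedge call [([0.58, -0.184, 0.028], 0.53)]
wedge call [([0.581, -0.201, 0.017], 0.76)]
plate call [([0.548, -0.036, 0.017], 0.82)]
plate call [([0.564, -0.012, -0.001], 0.71)]
tip [([0.579, -0.149, 0.016], 0.5)]
scene [ 1.06910808 -0.76373171  0.90683125] 50.24527156418525 320.47634224001706 200.82713736817064 [-0.38988442  0.87613519  0.26095383 -0.11081682]
door call [([0.834, -0.127, 0.013], 0.79), ([0.571, 0.041, 0.044], 0.72), ([0.311, 0.326, 0.021], 0.55)]
door call [([0.306, 0.332, 0.003], 0.91), ([0.565, 0.046, 0.019], 0.87), ([0.834, -0.123, -0.001], 0.7)]
wedge call [([0.584, -0.198, 0.032], 0.8)]
wedge call [([0.58, -0.202, 0.019], 0.58)]
plate call [([0.584, -0.085, 0.026], 0.91)]
plate call [([0.561, -0.014, 0.004], 0.71)]
tip [([0.576, -0.155, 0.023], 0.66)]
```

View pics/top1.png

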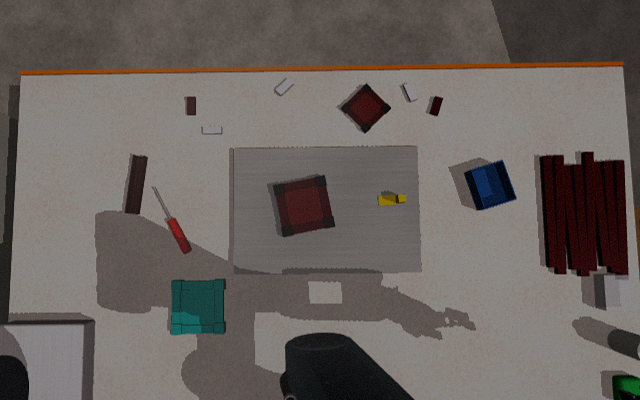

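View pics/scene1.png

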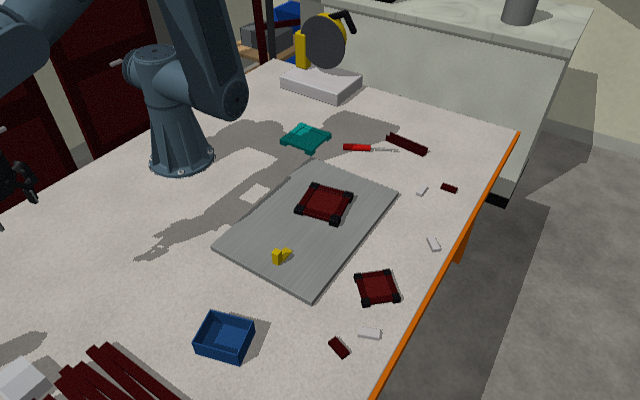

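The door lies on the plate at about (303,206) in the top view, with the wedge at about (391,200) pointing left toward it. The maroon look-alike at (366,107) is off the plate. Next I fit the outlines.

```bash
cat > fit.py <<'E'
from h import *
def doorfit(c):
    im=c['img'].astype(int); r,g,b=im[...,0],im[...,1],im[...,2]
    roi=np.zeros(im.shape[:2],bool)
    u,v=w2pix(c,[.565,.05,.04]).astype(int); roi[v-45:v+45,u-45:u+45]=1
    red=((r>g*1.6)&(r>b*1.6)&roi)
    best=None
    # fit a model: caps dark + maroon square mask, by maximising separation
    blk=(im.max(2)<45)&roi
    from scipy.optimize import minimize
    m=(red|blk)
    def cost(p):
        x,y,t=p; cs,s=np.cos(t),np.sin(t)
        pts=[w2pix(c,[x+cs*a-s*d,y+s*a+cs*d,.044]) for a,d in((.07,.07),(-.07,.07),(-.07,-.07),(.07,-.07))]
        k=np.zeros((800*2,640*4),np.uint8)
        k=np.zeros((1600,2560),np.uint8); cv2.fillConvexPoly(k,np.array([(4*q+1.5)*16 for q in pts]).astype(np.int32),255,shift=4)
        k=cv2.resize(k,(640,400),interpolation=cv2.INTER_AREA)/255.
        return np.abs(k-m)[roi].sum()
    rs=[minimize(cost,[.565,.05,t],method='Nelder-Mead',options=dict(initial_simplex=[[.565,.05,t],[.575,.05,t],[.565,.06,t],[.565,.05,t+.1]],xatol=1e-4,fatol=.05)) for t in (.1,.2,-.1)]
    r_=min(rs,key=lambda q:q.fun); return r_.x,r_.fun,red.sum(),blk.sum()
def wedgefit(c):
    im=c['img'].astype(int); r,g,b=im[...,0],im[...,1],im[...,2]
    m=((r>1.8*b)&(g>1.4*b)&(r>60)).astype(np.uint8)
    u,v=w2pix(c,[.58,-.18,.03]).astype(int); k=np.zeros_like(m); k[v-40:v+40,u-70:u+70]=1
    m*=k; cs,_=cv2.findContours(m,0,2); q=max(cs,key=cv2.contourArea); return q
E
python3 - <<'E'
from fit import *
c=cam('top'); print(doorfit(c)); q=wedgefit(c); print(cv2.minAreaRect(q), cv2.boundingRect(q))
x,fun,*_=doorfit(c)
im=c['img'][:,:,::-1]; cr=cv2.resize(im[165:250,255:425],None,fx=4.6,fy=4.6,interpolation=cv2.INTER_CUBIC)
cs,s=np.cos(x[2]),np.sin(x[2])
for a,d in((.056,.056),(-.056,.056),(-.056,-.056),(.056,-.056)):
    P=[x[0]+cs*a-s*d,x[1]+s*a+cs*d,.044]; print(np.round(P,4)); p=(w2pix(c,P)-[255,165])*4.6
    cv2.circle(cr,tuple(int(z) for z in p),3,(0,255,0),1)
cr=cv2.convertScaleAbs(cr,alpha=1.8,beta=10); cv2.imwrite('pics/crop1.png',cr)
E
```

```text
(array([0.56505572, 0.04946275, 0.18702757]), np.float64(266.6313725490196), np.int64(2082), np.int64(736))
((386.5, 200.0), (10.0, 17.0), 90.0) (378, 195, 18, 11)
[0.6097 0.1149 0.044 ]
[0.4996 0.0941 0.044 ]
[ 0.5204 -0.016   0.044 ]
[0.6305 0.0049 0.044 ]
```

View pics/crop1.png

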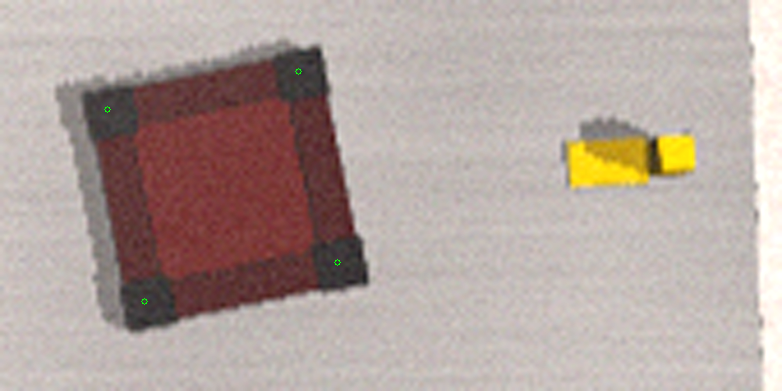

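The fit sits on the door, about 2 mm off toward +y. Door centre is about (0.564, 0.048), yaw 10.7°. Cap centres: A(0.609,0.114), B(0.499,0.093), C(0.520,-0.018), D(0.630,0.003). The wedge's thin end is at crop x 568 and its grip block at (677,155). First I go to D with the fingers shut.

```bash
python3 -m pendant '[[[30,35,0,-0.5,0],[30,35,0,-0.5,0],[30,35,0,-0.5,0],[30,35,0,-0.5,0],[30,35,0,-0.5,0],[30,35,0,-0.5,0],[30,35,0,-0.5,0],[30,35,0,-0.5,0]]]'
python3 -m pendant '[[[30,35,-10,0,0],[30,35,-10,0,0],[30,35,-10,0,0],[30,35,-10,0,0],[30,35,-10,0,0],[30,35,-10,0,0],[30,35,-10,0,0],[30,35,-10,0,0]]]'
python3 - <<'E'
from h import *
c=cam('top')
def P(u,v,z): return pix2w(c,255+(u+.5)/4.6-.5,165+(v+.5)/4.6-.5,z)
print('block',P(677,155,.065),'tip',P(568.5,165,.0225),P(568,143,.0225),P(568.5,187,.0225))
for n,u,v in(('A',110,113),('B',150,303),('C',342,261),('D',301,74)): print(n,P(u,v,.044))
E
```

```text
time_s: 1.85
eef_pos: [0.3858, -0.2753, 0.2316]
eef_rot: [0.0, 0.996, 0.092, 0.0]
wrist_force: [0.6, -0.1, 0.5]
opening: -0.001
time_s: 2.85
eef_pos: [0.626, 0.0048, 0.151]
eef_rot: [0.0, 0.996, 0.092, 0.0]
wrist_force: [0.2, -0.2, 0.5]
opening: -0.003
block [ 0.57852248 -0.20487738  0.065     ] tip [ 0.57727497 -0.15074362  0.0225    ] [ 0.59014644 -0.15078844  0.0225    ] [ 0.56443315 -0.15040846  0.0225    ]
A [0.60882515 0.11427829 0.044     ]
B [0.49990356 0.0921031  0.044     ]
C [ 0.52236629 -0.01732637  0.044     ]
D [0.62987322 0.00449521 0.044     ]
```

```bash
python3 -m pendant '[[[4,-1,-30,0,0],[0,0,-30,0,0],[0,0,-25,0,0],[0,0,-12,0,0],[0,0,-4,0,0],[0,0,0,0,0],[0,0,0,0,0]]]'
for i in 1 2 3; do :; done
python3 -m pendant '[[[0,0,-2,0,0],[0,0,0,0,0]]]'
```

```text
time_s: 3.78
eef_pos: [0.6298, 0.0024, 0.0515]
eef_rot: [0.0, 0.996, 0.092, 0.001]
wrist_force: [0.2, 0.1, -0.1]
opening: -0.004
time_s: 4.03
eef_pos: [0.629, 0.0026, 0.0485]
eef_rot: [0.0, 0.996, 0.092, 0.0]
wrist_force: [0.3, -0.4, 0.6]
opening: 0.0
```

```bash
python3 -m pendant '[[[0,0,-2,0,0],[0,0,0,0,0]]]'
python3 -m pendant '[[[0,0,-1,0,0],[0,0,0,0,0]]]'
python3 -m pendant '[[[0,0,-1,0,0],[0,0,0,0,0]]]'
```

```text
time_s: 4.28
eef_pos: [0.6287, 0.0026, 0.046]
eef_rot: [-0.0, 0.996, 0.092, -0.0]
wrist_force: [0.9, 0.3, -0.6]
opening: 0.001
time_s: 4.53
eef_pos: [0.6289, 0.0026, 0.0452]
eef_rot: [-0.0, 0.996, 0.092, -0.0]
wrist_force: [0.3, 0.1, -0.1]
opening: 0.003
time_s: 4.78
eef_pos: [0.6289, 0.0026, 0.0442]
eef_rot: [-0.0, 0.996, 0.092, -0.0]
wrist_force: [-0.2, -0.7, 0.7]
opening: 0.001
```

```bash
python3 -m pendant '[[[0,0,-0.7,0,0],[0,0,0,0,0]]]'
python3 -m pendant '[[[0,0,-0.5,0,0],[0,0,0,0,0]]]'
```

```text
time_s: 5.03
eef_pos: [0.629, 0.0025, 0.0441]
eef_rot: [0.0, 0.996, 0.092, -0.0]
wrist_force: [-2.6, 1.5, 5.6]
opening: 0.002
time_s: 5.28
eef_pos: [0.629, 0.0026, 0.044]
eef_rot: [0.0, 0.996, 0.092, -0.0]
wrist_force: [-4.7, 0.0, 9.2]
opening: -0.001
```

D is solid: 9 N with no give. Next is C.

```bash
python3 -m pendant '[[[0,0,8,0,0],[-27,-5,0,0,0],[-27,-5,0,0,0],[-27,-5,0,0,0],[-27,-5,0,0,0],[0,0,-5.5,0,0],[0,0,0,0,0]]]'
python3 -m pendant '[[[0,0,-1,0,0],[0,0,0,0,0]]]'
python3 -m pendant '[[[0,0,-0.6,0,0],[0,0,0,0,0]]]'
```

```text
time_s: 6.15
eef_pos: [0.5217, -0.0175, 0.0456]
eef_rot: [0.0, 0.996, 0.092, 0.0]
wrist_force: [1.3, -0.9, 0.1]
opening: 0.006
time_s: 6.4
eef_pos: [0.5216, -0.0174, 0.0446]
eef_rot: [0.0, 0.996, 0.093, 0.0]
wrist_force: [-0.4, -0.0, -0.2]
opening: 0.0
time_s: 6.65
eef_pos: [0.5213, -0.0174, 0.0441]
eef_rot: [0.0, 0.996, 0.092, 0.0]
wrist_force: [-0.2, -0.1, 0.6]
opening: 0.007
```

```bash
python3 -m pendant '[[[0,0,-0.5,0,0],[0,0,0,0,0]]]'
python3 -m pendant '[[[0,0,-0.3,0,0],[0,0,0,0,0]]]'
```

```text
time_s: 6.9
eef_pos: [0.5211, -0.0175, 0.0437]
eef_rot: [0.0, 0.996, 0.092, 0.0]
wrist_force: [0.6, 0.4, 1.3]
opening: -0.002
time_s: 7.15
eef_pos: [0.5211, -0.0176, 0.0433]
eef_rot: [0.0, 0.996, 0.092, 0.0]
wrist_force: [0.1, -0.8, 2.5]
opening: -0.001
```

C gives. I follow it down to contact.

```bash
python3 -m pendant '[[[0,0,-1,0,0],[0,0,0,0,0]]]'
python3 -m pendant '[[[0,0,-1,0,0],[0,0,0,0,0]]]'
python3 -m pendant '[[[0,0,-1,0,0],[0,0,0,0,0]]]'
```

```text
time_s: 7.4
eef_pos: [0.5209, -0.0177, 0.0422]
eef_rot: [0.0, 0.996, 0.092, -0.0]
wrist_force: [-1.0, -2.4, 3.3]
opening: 0.0
time_s: 7.65
eef_pos: [0.5209, -0.0176, 0.0411]
eef_rot: [0.0, 0.996, 0.092, -0.0]
wrist_force: [-1.1, -2.5, 3.6]
opening: -0.002
time_s: 7.9
eef_pos: [0.5209, -0.0174, 0.0401]
eef_rot: [-0.0, 0.996, 0.092, -0.0]
wrist_force: [-1.5, -2.7, 2.7]
opening: 0.002
```

```bash
python3 -m pendant '[[[0,0,-0.8,0,0],[0,0,0,0,0]]]'
python3 -m pendant '[[[0,0,-0.7,0,0],[0,0,0,0,0]]]'
```

```text
time_s: 8.15
eef_pos: [0.5209, -0.0175, 0.0394]
eef_rot: [-0.0, 0.996, 0.092, -0.0]
wrist_force: [-1.4, -2.9, 3.5]
opening: 0.001
time_s: 8.4
eef_pos: [0.5209, -0.0175, 0.039]
eef_rot: [0.0, 0.996, 0.092, -0.0]
wrist_force: [-3.5, -3.3, 8.2]
opening: 0.001
```

C dips about 5 mm and then touches, so it is the rocking corner. I release, rise, and head to the wedge with the jaws turned.

```bash
python3 -m pendant '[[[0,0,4,0,0],[0,0,30,0,0],[10,-30,45,10,45],[10,-35,20,10,45],[10,-40,0,10,45],[10,-40,0,10,45],[10,-30,0,10,45],[7,-12,0,10,45]]]'
python3 -m pendant '[[[0,0,0,10,45],[0,0,0,10,45],[0,0,0,0,45]]]'
python3 - <<'E'
from fit import *
c=cam('top','top2.png'); print(monitor.get_obs()['q'].round(2)); print(doorfit(c))
cam('scene','scene2.png')
im=c['img'][:,:,::-1]; cr=cv2.resize(im[165:250,255:425],None,fx=4.6,fy=4.6,interpolation=cv2.INTER_CUBIC)
cv2.imwrite('pics/crop2.png',cv2.convertScaleAbs(cr,alpha=1.8,beta=10))
E
```

```text
time_s: 9.4
eef_pos: [0.5781, -0.2057, 0.1372]
eef_rot: [-0.0, 0.815, 0.58, 0.0]
wrist_force: [0.6, 1.2, 1.1]
opening: 0.525
time_s: 9.78
eef_pos: [0.5778, -0.2038, 0.1371]
eef_rot: [-0.001, 0.704, 0.71, 0.0]
wrist_force: [0.5, -0.6, -0.4]
opening: 0.525
[-0.53  0.36  1.59  0.    1.2  -0.54]
(array([0.56514216, 0.04892358, 0.18589945]), np.float64(232.94509803921568), np.int64(2165), np.int64(501))
```

View pics/crop2.png

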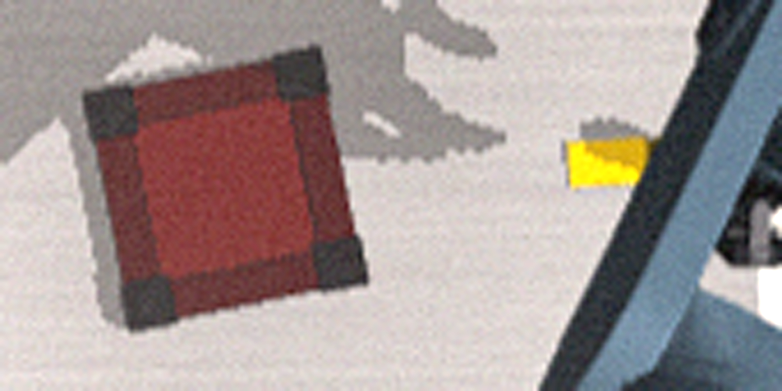

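The door has not moved. I descend over the grip block and close.

```bash
python3 -m pendant '[[[0,-1,-30,0,45],[0,0,-30,0,45],[0,0,-25,0,45],[0,0,-14,0,45],[0,0,-4,0,45],[0,0,0,0,45],[0,0,0,0,45]]]'
python3 -m pendant '[[[0,0,0,0,10],[0,0,0,0,10],[0,0,0,0,10],[0,0,0,0,10],[0,0,0,0,10],[0,0,0,0,10]]]'
```

```text
time_s: 10.75
eef_pos: [0.5787, -0.2059, 0.0358]
eef_rot: [0.001, 0.704, 0.711, 0.0]
wrist_force: [-0.2, 0.2, 0.1]
opening: 0.521
time_s: 11.5
eef_pos: [0.5785, -0.2058, 0.0355]
eef_rot: [0.001, 0.703, 0.711, 0.0]
wrist_force: [-1.1, 0.3, 5.6]
opening: 0.223
```

```bash
python3 -m pendant '[[[0,0,0.7,0,10],[0,0,0,0,10],[0,0,0,0,10]]]'
python3 - <<'E'
from h import *
# target: cap C face from door pose (fit corrected by ~-1.5 mm in y), wedge yaw 100.8
d=np.array([.5643,.0483]); 
for t in (.186,.2):
    ex=np.array([np.cos(t),np.sin(t)]); ey=np.array([-np.sin(t),np.cos(t)])
    face=d-.056*ex-.07*ey; print('C',d-.056*ex-.056*ey,'pre origin',face-.074*ey,'bear(18)',face-.036*ey, ey)
E
```

```text
time_s: 11.88
eef_pos: [0.5782, -0.2056, 0.0356]
eef_rot: [0.0, 0.703, 0.711, 0.0]
wrist_force: [-0.2, -1.2, 4.0]
opening: 0.22
C [ 0.51962194 -0.01709015] pre origin [ 0.53589573 -0.10357231] bear(18) [ 0.52886841 -0.06622774] [-0.18492938  0.98275181]
C [ 0.52054175 -0.01770921] pre origin [ 0.53802466 -0.10395507] bear(18) [ 0.53047522 -0.06671254] [-0.19866933  0.98006658]
```

```bash
python3 -m pendant '[[[0,0,0.6,0,10],[0,0,0,0,10],[-8,20,0,2,10],[-8,20,0,2,10],[-8,20,0,2,10],[-8,20,0,2,10],[-9,20,0,2,10],[0,0,0,0,10]]]'
python3 - <<'E'
from fit import *
c=cam('top'); 
im=c['img'][:,:,::-1]; cr=cv2.resize(im[165:250,255:425],None,fx=4.6,fy=4.6,interpolation=cv2.INTER_CUBIC)
cv2.imwrite('pics/crop3.png',cv2.convertScaleAbs(cr,alpha=1.8,beta=10))
c=cam('scene'); u,v=w2pix(c,[.53,-.05,.03]).astype(int); print(u,v)
cr=cv2.resize(c['img'][v-55:v+55,u-75:u+75,::-1],None,fx=5,fy=5,interpolation=cv2.INTER_CUBIC)
cv2.imwrite('pics/crop3s.png',cv2.convertScaleAbs(cr,alpha=1.8,beta=10))
E
```

```text
time_s: 12.88
eef_pos: [0.5361, -0.1035, 0.036]
eef_rot: [-0.0, 0.638, 0.77, -0.0]
wrist_force: [0.9, 0.5, -0.2]
opening: 0.223
295 217
```

View pics/crop3.png

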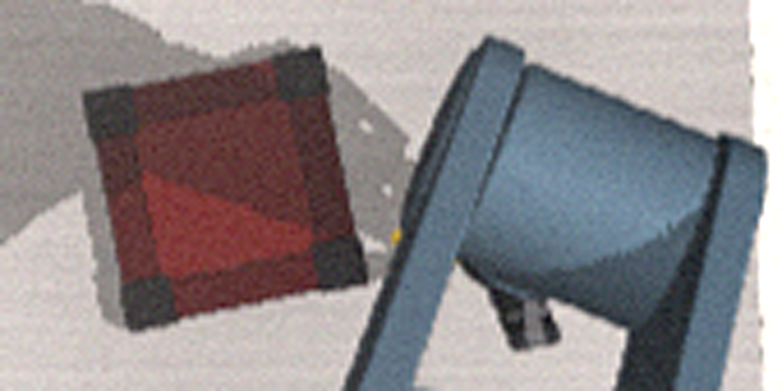

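View pics/crop3s.png

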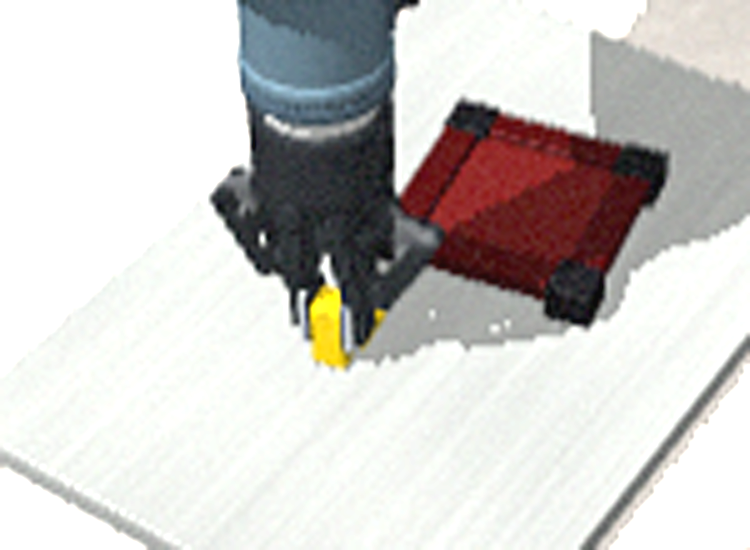

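The wedge tip shows at crop (395,237), in line with cap C and about 20 mm short of it; the wedge looks flat in the jaws. I slide in along (-0.19, 0.98).

```bash
python3 -m pendant '[[[0,0,-0.2,0,10],[-1,5,0,0,10],[-1,5,0,0,10],[-1,5,0,0,10],[-1,5,0,0,10],[-1,5,0,0,10],[0,0,0,0,10]]]'
python3 -m pendant '[[[-0.6,3,0,0,10],[0,0,0,0,10],[0,0,0,0,10]]]'
python3 -m pendant '[[[-0.4,2,0,0,10],[0,0,0,0,10],[0,0,0,0,10]]]'
```

```text
time_s: 13.85
eef_pos: [0.5318, -0.08, 0.0358]
eef_rot: [-0.0, 0.639, 0.77, -0.0]
wrist_force: [-0.2, -0.3, -1.0]
opening: 0.221
time_s: 14.22
eef_pos: [0.5314, -0.0775, 0.0358]
eef_rot: [0.0, 0.639, 0.769, -0.0]
wrist_force: [0.6, -0.8, 0.2]
opening: 0.222
time_s: 14.6
eef_pos: [0.531, -0.0754, 0.0358]
eef_rot: [0.0, 0.639, 0.769, 0.0]
wrist_force: [-0.1, 0.1, -1.4]
opening: 0.228
```

```bash
python3 -m pendant '[[[-0.4,2,0,0,10],[0,0,0,0,10],[0,0,0,0,10]]]'
python3 -m pendant '[[[-0.2,1,0,0,10],[0,0,0,0,10],[0,0,0,0,10]]]'
python3 -m pendant '[[[-0.2,1,0,0,10],[0,0,0,0,10],[0,0,0,0,10]]]'
python3 -m pendant '[[[-0.2,1,0,0,10],[0,0,0,0,10],[0,0,0,0,10]]]'
```

```text
time_s: 14.98
eef_pos: [0.5306, -0.0734, 0.0358]
eef_rot: [0.0, 0.639, 0.769, 0.0]
wrist_force: [0.3, -0.1, -0.5]
opening: 0.22
time_s: 15.35
eef_pos: [0.5304, -0.0724, 0.0358]
eef_rot: [0.0, 0.639, 0.769, 0.0]
wrist_force: [0.7, -1.0, -0.2]
opening: 0.225
time_s: 15.72
eef_pos: [0.5301, -0.0714, 0.0358]
eef_rot: [-0.0, 0.639, 0.769, -0.0]
wrist_force: [-0.4, -0.7, -0.4]
opening: 0.221
time_s: 16.1
eef_pos: [0.53, -0.0705, 0.0358]
eef_rot: [0.0, 0.639, 0.769, -0.0]
wrist_force: [0.1, -0.2, -0.9]
opening: 0.225
```

```bash
python3 -m pendant '[[[0,0,-0.3,0,10],[0,0,0,0,10],[0,0,0,0,10]]]'
python3 -m pendant '[[[-0.2,1,0,0,10],[0,0,0,0,10],[0,0,0,0,10]]]'
python3 -m pendant '[[[-0.2,1,0,0,10],[0,0,0,0,10],[0,0,0,0,10]]]'
```

```text
time_s: 16.48
eef_pos: [0.53, -0.0705, 0.0356]
eef_rot: [0.0, 0.639, 0.769, 0.0]
wrist_force: [-0.2, 0.5, -0.5]
opening: 0.227
time_s: 16.85
eef_pos: [0.5299, -0.0695, 0.0356]
eef_rot: [0.0, 0.639, 0.769, 0.0]
wrist_force: [0.2, -0.1, 0.5]
opening: 0.226
time_s: 17.23
eef_pos: [0.5296, -0.0684, 0.0355]
eef_rot: [0.0, 0.639, 0.769, 0.0]
wrist_force: [0.1, 0.0, 1.0]
opening: 0.224
```

```bash
for k in 1; do :; done
python3 -m pendant '[[[-0.2,1,0,0,10],[0,0,0,0,10],[0,0,0,0,10]]]'
python3 -m pendant '[[[-0.2,1,0,0,10],[0,0,0,0,10],[0,0,0,0,10]]]'
```

```text
time_s: 17.6
eef_pos: [0.5294, -0.0675, 0.0356]
eef_rot: [0.0, 0.639, 0.769, 0.0]
wrist_force: [-0.0, -0.1, 1.0]
opening: 0.224
time_s: 17.98
eef_pos: [0.5292, -0.0665, 0.0356]
eef_rot: [0.0, 0.639, 0.769, 0.0]
wrist_force: [0.3, -0.6, 1.4]
opening: 0.224
```

```bash
python3 -m pendant '[[[-0.2,1,0,0,10],[0,0,0,0,10],[0,0,0,0,10]]]'
python3 -m pendant '[[[-0.2,1,0,0,10],[0,0,0,0,10],[0,0,0,0,10]]]'
```

```text
time_s: 18.35
eef_pos: [0.529, -0.0654, 0.0355]
eef_rot: [0.0, 0.639, 0.769, 0.0]
wrist_force: [-0.3, -0.9, 2.6]
opening: 0.223
time_s: 18.73
eef_pos: [0.5288, -0.0644, 0.0355]
eef_rot: [0.0, 0.639, 0.769, 0.0]
wrist_force: [-0.4, -1.4, 2.5]
opening: 0.223
```

Sliding resistance is rising (0.6, 0.9, 1.4 N), which suggests it bears. I release, back off, and test by pressing.

```bash
python3 -m pendant '[[[0,0,0,0,24],[0,0,0,0,30],[0,0,0,0,34],[0,0,0,0,34],[0,0,0,0,34]]]'
python3 -m pendant '[[[0,0,10,0,34],[0,0,30,0,34],[0,-10,30,0,34],[0,0,0,0,0],[0,0,0,0,0]]]'
python3 - <<'E'
from fit import *
c=cam('scene'); u,v=w2pix(c,[.535,-.03,.03]).astype(int)
cr=cv2.resize(c['img'][v-45:v+45,u-65:u+65,::-1],None,fx=6,fy=6,interpolation=cv2.INTER_CUBIC)
cv2.imwrite('pics/crop4s.png',cv2.convertScaleAbs(cr,alpha=1.5,beta=10))
E
```

```text
time_s: 19.35
eef_pos: [0.5287, -0.0644, 0.0354]
eef_rot: [-0.0, 0.639, 0.769, -0.0]
wrist_force: [0.8, -0.2, 0.4]
opening: 0.399
time_s: 19.98
eef_pos: [0.5284, -0.0743, 0.1053]
eef_rot: [-0.0, 0.639, 0.769, -0.0]
wrist_force: [-0.5, 0.3, 0.1]
opening: 0.007
```

View pics/crop4s.png

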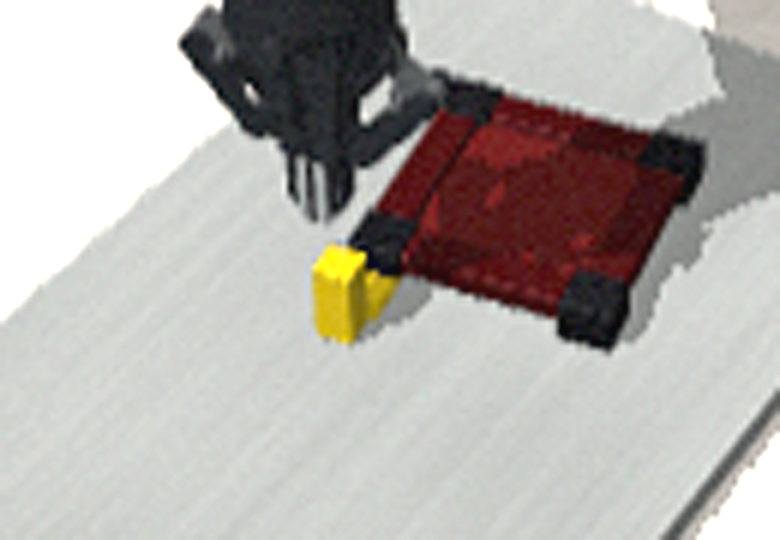

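The wedge stands upright under cap C (378,240) and the door is level. Now the proving press on C.

```bash
python3 -m pendant '[[[-4,28,0,0,0],[-3.5,29,-20,0,0],[0,0,-25,0,0],[0,0,-12,0,0],[0,0,0,0,0],[0,0,0,0,0]]]'
python3 -m pendant '[[[0,0,-2,0,0],[0,0,0,0,0]]]'
python3 -m pendant '[[[0,0,-0.8,0,0],[0,0,0,0,0]]]'
```

```text
time_s: 20.78
eef_pos: [0.5217, -0.0178, 0.049]
eef_rot: [0.0, 0.639, 0.769, 0.0]
wrist_force: [-0.4, -0.6, -0.5]
opening: 0.002
time_s: 21.02
eef_pos: [0.5215, -0.0177, 0.0469]
eef_rot: [0.0, 0.639, 0.769, 0.0]
wrist_force: [-0.0, 0.6, 0.1]
opening: -0.0
time_s: 21.28
eef_pos: [0.5212, -0.0175, 0.0457]
eef_rot: [0.0, 0.639, 0.769, -0.0]
wrist_force: [-0.0, -0.2, 0.1]
opening: 0.0
```

```bash
python3 -m pendant '[[[0,0,-0.8,0,0],[0,0,0,0,0]]]'
python3 -m pendant '[[[0,0,-0.5,0,0],[0,0,0,0,0]]]'
python3 -m pendant '[[[0,0,-0.4,0,0],[0,0,0,0,0]]]'
```

```text
time_s: 21.52
eef_pos: [0.5212, -0.0174, 0.0448]
eef_rot: [-0.0, 0.639, 0.769, -0.0]
wrist_force: [-0.6, -0.0, -0.1]
opening: 0.001
time_s: 21.78
eef_pos: [0.5212, -0.0174, 0.0443]
eef_rot: [-0.0, 0.639, 0.769, -0.0]
wrist_force: [-0.4, -0.1, -0.4]
opening: -0.003
time_s: 22.02
eef_pos: [0.5213, -0.0174, 0.0441]
eef_rot: [0.0, 0.639, 0.769, 0.0]
wrist_force: [-0.3, 0.6, 0.7]
opening: 0.001
```

```bash
python3 -m pendant '[[[0,0,-0.5,0,0],[0,0,0,0,0]]]'
python3 -m pendant '[[[0,0,-0.5,0,0],[0,0,0,0,0]]]'
```

```text
time_s: 22.28
eef_pos: [0.5212, -0.0176, 0.0436]
eef_rot: [0.0, 0.639, 0.769, -0.0]
wrist_force: [-0.9, -0.7, 2.1]
opening: -0.001
time_s: 22.52
eef_pos: [0.5212, -0.0176, 0.0431]
eef_rot: [0.0, 0.639, 0.769, -0.0]
wrist_force: [-2.1, -2.6, 3.7]
opening: 0.001
```

It still gives, so the wedge does not bear yet. I find how far it sinks, to know how much further the wedge must go.

```bash
python3 -m pendant '[[[0,0,-0.4,0,0],[0,0,0,0,0]]]'
python3 -m pendant '[[[0,0,-0.4,0,0],[0,0,0,0,0]]]'
```

```text
time_s: 22.78
eef_pos: [0.5212, -0.0177, 0.043]
eef_rot: [0.0, 0.639, 0.769, -0.0]
wrist_force: [-4.1, -1.8, 7.1]
opening: -0.002
time_s: 23.02
eef_pos: [0.5212, -0.0177, 0.0429]
eef_rot: [0.0, 0.639, 0.769, -0.0]
wrist_force: [-4.8, -2.1, 10.3]
opening: 0.0
```

It stops 1 mm down, so the wedge needs about 7 mm more. I push the block from behind with shut fingers, which keeps the wedge flat and gives a clean force reading.

```bash
python3 -m pendant '[[[0,0,4,0,0],[0,0,30,0,0],[3,-20,26,0,0],[5,-27,0,0,0],[5,-27,0,0,0],[0,0,-30,0,0],[0,0,-30,0,0],[0,0,-11,0,0]]]'
python3 -m pendant '[[[0,0,0,0,0],[0,0,0,0,0]]]'
python3 -m pendant '[[[-0.6,3,0,0,0],[0,0,0,0,0],[0,0,0,0,0]]]'
```

```text
time_s: 24.02
eef_pos: [0.5329, -0.0907, 0.0292]
eef_rot: [-0.002, 0.639, 0.769, -0.0]
wrist_force: [-0.3, -0.6, 0.6]
opening: 0.0
time_s: 24.28
eef_pos: [0.5352, -0.0916, 0.0323]
eef_rot: [0.001, 0.639, 0.769, 0.0]
wrist_force: [-0.2, 0.6, 0.7]
opening: -0.004
time_s: 24.65
eef_pos: [0.5339, -0.0884, 0.0316]
eef_rot: [0.0, 0.639, 0.769, 0.0]
wrist_force: [-0.4, -0.2, -0.0]
opening: 0.002
```

```bash
python3 -m pendant '[[[-0.9,3,0,0,0],[0,0,0,0,0],[0,0,0,0,0]]]'
python3 -m pendant '[[[-0.4,2,0,0,0],[0,0,0,0,0],[0,0,0,0,0]]]'
python3 -m pendant '[[[-0.4,2,0,0,0],[0,0,0,0,0],[0,0,0,0,0]]]'
```

```text
time_s: 25.02
eef_pos: [0.5327, -0.0854, 0.0312]
eef_rot: [-0.0, 0.639, 0.769, -0.0]
wrist_force: [0.0, 0.2, -0.1]
opening: 0.0
time_s: 25.4
eef_pos: [0.5323, -0.0834, 0.0312]
eef_rot: [-0.0, 0.639, 0.769, 0.0]
wrist_force: [-0.1, 0.4, 1.1]
opening: -0.002
time_s: 25.78
eef_pos: [0.5319, -0.0814, 0.0312]
eef_rot: [-0.0, 0.639, 0.769, 0.0]
wrist_force: [-0.2, 0.3, 0.6]
opening: -0.002
```

```bash
python3 -m pendant '[[[-0.2,1,0,0,0],[0,0,0,0,0],[0,0,0,0,0]]]'
python3 -m pendant '[[[-0.2,1,0,0,0],[0,0,0,0,0],[0,0,0,0,0]]]'
python3 - <<'E'
from fit import *
c=cam('scene'); u,v=w2pix(c,[.535,-.06,.03]).astype(int)
cr=cv2.resize(c['img'][v-30:v+30,u-40:u+40,::-1],None,fx=8,fy=8,interpolation=cv2.INTER_CUBIC)
cv2.imwrite('pics/crop5s.png',cv2.convertScaleAbs(cr,alpha=1.5,beta=10))
E
```

```text
time_s: 26.15
eef_pos: [0.5318, -0.0804, 0.0312]
eef_rot: [-0.0, 0.639, 0.769, 0.0]
wrist_force: [0.4, 0.5, -0.1]
opening: -0.0
time_s: 26.52
eef_pos: [0.5315, -0.0794, 0.0312]
eef_rot: [-0.0, 0.639, 0.769, 0.0]
wrist_force: [0.1, -0.2, 1.9]
opening: -0.001
```

View pics/crop5s.png

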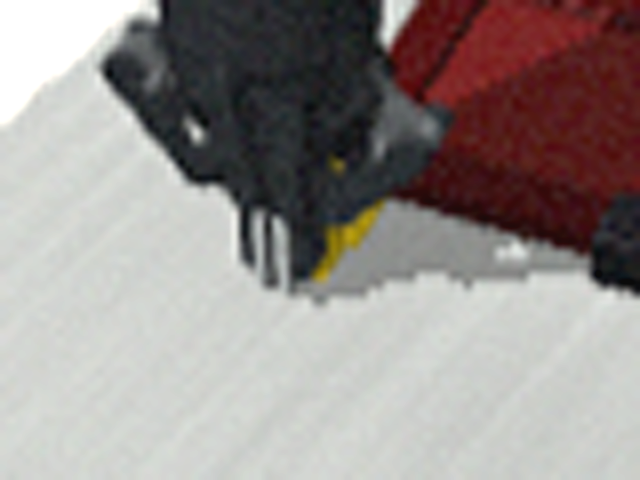

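The fingers hide the contact (around (320,270)), but they sit right behind the block. I continue in small steps.

```bash
python3 -m pendant '[[[-0.2,1,0,0,0],[0,0,0,0,0]]]'
python3 -m pendant '[[[-0.2,1,0,0,0],[0,0,0,0,0]]]'
python3 -m pendant '[[[-0.1,0.5,0,0,0],[0,0,0,0,0]]]'
```

```text
time_s: 26.82
eef_pos: [0.5313, -0.0784, 0.0312]
eef_rot: [-0.0, 0.639, 0.769, 0.0]
wrist_force: [-0.2, -0.1, 0.8]
opening: 0.001
time_s: 27.08
eef_pos: [0.5312, -0.0775, 0.0312]
eef_rot: [0.0, 0.639, 0.769, -0.0]
wrist_force: [0.3, -0.8, -0.4]
opening: 0.003
time_s: 27.32
eef_pos: [0.5313, -0.0773, 0.0314]
eef_rot: [0.0, 0.639, 0.769, -0.0]
wrist_force: [0.3, -3.4, 0.2]
opening: 0.0
```

A clear stop: the force jumps to 3.4 N and the motion stalls, 7.5 mm further in as predicted. I back off and press C again.

```bash
python3 -m pendant '[[[0.8,-4,0,0,0],[0.6,-3,0,0,0],[0,0,30,0,0],[0,0,30,0,0],[-4,30,0,0,0],[-5,30,0,0,0],[-2,7,-25,0,0],[0,0,-12,0,0]]]'
python3 -m pendant '[[[0,0,-3,0,0],[0,0,0,0,0],[0,0,0,0,0]]]'
```

```text
time_s: 28.32
eef_pos: [0.5204, -0.0161, 0.053]
eef_rot: [-0.001, 0.638, 0.77, -0.0]
wrist_force: [0.8, -1.0, 0.1]
opening: 0.0
time_s: 28.7
eef_pos: [0.5221, -0.0175, 0.0518]
eef_rot: [0.001, 0.639, 0.769, 0.0]
wrist_force: [-0.8, 0.4, 0.0]
opening: -0.001
```

```bash
python3 -m pendant '[[[0,0,-5,0,0],[0,0,0,0,0],[0,0,0,0,0]]]'
python3 -m pendant '[[[0,0,-1,0,0],[0,0,0,0,0]]]'
python3 -m pendant '[[[0,0,-0.8,0,0],[0,0,0,0,0]]]'
python3 -m pendant '[[[0,0,-0.4,0,0],[0,0,0,0,0]]]'
```

```text
time_s: 29.08
eef_pos: [0.5214, -0.0169, 0.0462]
eef_rot: [-0.0, 0.639, 0.769, -0.0]
wrist_force: [0.1, -0.3, 0.5]
opening: 0.003
time_s: 29.32
eef_pos: [0.5214, -0.0169, 0.0451]
eef_rot: [-0.0, 0.639, 0.769, -0.0]
wrist_force: [0.7, 0.2, 1.3]
opening: -0.001
time_s: 29.58
eef_pos: [0.5214, -0.0169, 0.0443]
eef_rot: [-0.0, 0.639, 0.769, -0.0]
wrist_force: [-0.1, 0.0, -0.0]
opening: 0.0
time_s: 29.82
eef_pos: [0.5215, -0.0169, 0.0441]
eef_rot: [-0.0, 0.639, 0.769, -0.0]
wrist_force: [-0.4, -0.3, 1.4]
opening: -0.0
```

```bash
python3 -m pendant '[[[0,0,-0.4,0,0],[0,0,0,0,0]]]'
python3 -m pendant '[[[0,0,-0.3,0,0],[0,0,0,0,0],[0,0,0,0,0]]]'
```

```text
time_s: 30.08
eef_pos: [0.5215, -0.017, 0.044]
eef_rot: [-0.0, 0.639, 0.769, -0.0]
wrist_force: [-2.1, 0.2, 4.9]
opening: 0.0
time_s: 30.45
eef_pos: [0.5215, -0.017, 0.0439]
eef_rot: [0.0, 0.639, 0.769, -0.0]
wrist_force: [-4.1, 0.5, 8.3]
opening: 0.0
```

Solid now: 8 N at z = 43.9 mm with no give, the same height as before, so the door was not lifted. I retreat and do a final check.

```bash
python3 -m pendant '[[[0,0,5,0,0],[0,0,30,0,0],[0,0,50,0,0],[0,-40,40,0,0],[-20,-50,30,0,0],[-30,-50,0,0,0],[-30,-50,0,0,0],[-30,-50,0,0,0]]]'
python3 -m pendant '[[[-30,-50,0,0,0],[-30,-50,0,0,0],[0,0,0,0,0],[0,0,0,0,0]]]'
python3 - <<'E'
from fit import *
c=cam('top','top6.png'); print(doorfit(c))
im=c['img'][:,:,::-1]; cr=cv2.resize(im[165:250,255:425],None,fx=4.6,fy=4.6,interpolation=cv2.INTER_CUBIC)
s=cam('scene'); u,v=w2pix(s,[.535,-.0,.03]).astype(int)
cr2=cv2.resize(s['img'][v-30:v+30,u-85:u+85,::-1],(782,276),interpolation=cv2.INTER_CUBIC)
cv2.imwrite('pics/crop6.png',cv2.convertScaleAbs(np.vstack([cr[100:],cr2]),alpha=1.6,beta=10))
E
```

```text
time_s: 31.45
eef_pos: [0.4104, -0.2584, 0.1987]
eef_rot: [0.001, 0.639, 0.769, -0.0]
wrist_force: [0.2, -0.8, 0.0]
opening: 0.001
time_s: 31.95
eef_pos: [0.3514, -0.3565, 0.1981]
eef_rot: [-0.0, 0.639, 0.769, 0.0]
wrist_force: [-0.5, 0.1, -0.9]
opening: 0.0
(array([0.5649958 , 0.0489925 , 0.18622579]), np.float64(242.81176470588235), np.int64(1860), np.int64(1252))
```

View pics/crop6.png

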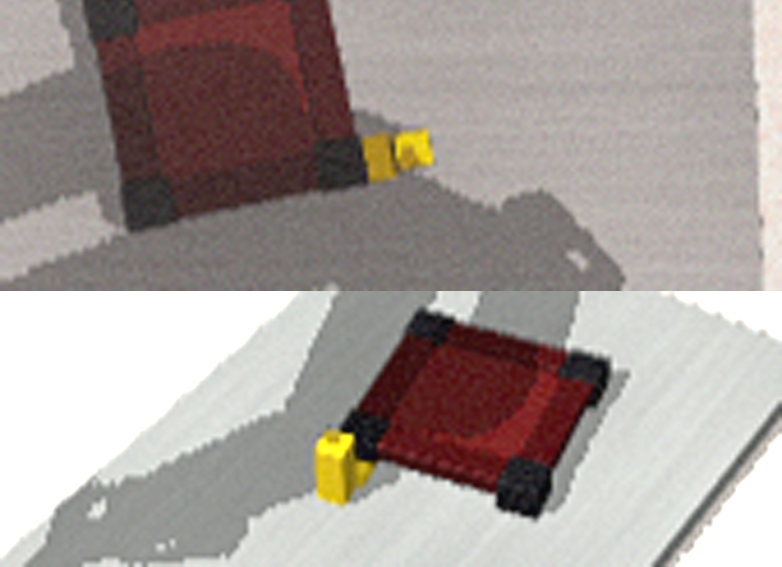

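View pics/top6.png

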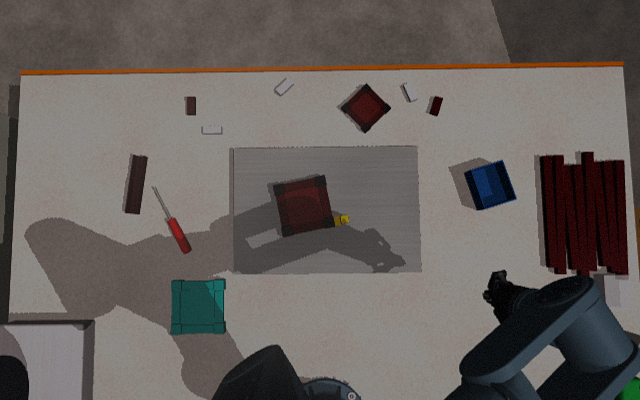

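The wedge sits square under cap C (crop (340,160)), with its block at (413,148). The door is where it was, to within half a millimetre, and the bystanders have not moved. I hand in.

```bash
python3 -c "
from bench import order,monitor
print(monitor.get_obs()['time_s']); print(order.hand_in())"
```

```text
32.05
the job is handed in; nothing more can be done
None
```

The door's rocking corner is now wedged, and my last press on it found no rock. I handed the job in at 32 s.

- **Finding the corner:** I pressed two corners. The far one on the wedge's side (+x, −y) held firm at 9 N. The one nearer the robot on that side (−x, −y, at about x 0.521, y −0.017) dipped about 5 mm at 3–4 N and then touched. I did not press the other two.
- **First insertion fell short:** I gripped the wedge, slid it in from outside and let go, but the test press still dipped 1 mm. I then pushed the block from behind with shut fingers, about 7.5 mm further, until the force jumped to 3.4 N.
- **Final press:** The wedged corner took 8 N at z = 43.9 mm without giving. Its top is at the same height as before, so the door was not lifted.
- **Pressing force:** Some presses reached 8–10 N against a firm stop, which is harder than the 1.5–4 N needed to tip the door.
- **Final pictures:** The door is within about 0.5 mm of where it was, the wedge lies flat under the corner, and the screwdriver, offcut and tin look unmoved. The robot is clear of everything.

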